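Pull the cupboard shutter down with a hook pole

ROBOT

A 6-joint arm with a two-finger parallel gripper is mounted at the origin on a cart in front of the work surface, level with it; the furniture and walls round the work are solid. World frame = base frame: x ahead of the robot, y to its left, z up, the work surface at z = 0. Lengths are in m, angles in rad, forces in N, time in s.
With the tool pointing down it reaches from about 0.375 to 0.925 m from the base axis. Payload 5.7 kg.
Tool frame: the origin (TCP) lies midway between the tips of the shut fingers; the grasp point (between the pads) lies 19 mm behind it; z points along the fingers, y is the line along which they close (so a half turn about z gives the same grasp; the last joint's range is limited). The gripper opens to 88 mm and grips with 3 to 60 N. Pads are 20 mm wide; open, the fingers measure 115 mm over their backs; the gripper's body (75 mm by 178 mm) begins 61 mm behind the grasp point.
Start: joints at [-1.217, 0.359, 1.51, -0, 1.272, -0.115], TCP at [0.271, -0.535, 0.223] pointing down, gripper open.
Joint ranges: [-2.97, 2.97], [-1.01, 2.36], [0.21, 2.38], [-0.96, 4.11], [0.2, 2.71], [-2.98, 2.98]. Speed limits (rad/s): [2.39, 2.39, 3.14, 3.14, 3.14, 3.14].

INTERFACE

Orientations are given as a unit quaternion [x, y, z, w].
In Python, from bench import move_ptp, servo_line, goto_joints, move_gripper, sleep, inverse_kinematics, capture, PlanningError, close_job, spot_in, silhouettes, current_clock, current_joint_pos, current_qvel, current_joint_torque, current_position, current_orientation, current_force, current_torque, current_finger_gap, current_grip_force gives the robot as it stands. Calls block until the motion is done:
- move_ptp(position, orientation): joint-space move of the TCP to a pose.
- servo_line(position, orientation=None, rate=0.15, contact_N=None): straight line of the TCP; orientation=None keeps the orientation; rate is the mean speed in m/s. With contact_N (N) it stops when the force on the tool has changed by that much, and returns True; else False.
- goto_joints(angles): joint-space move.
- move_gripper(opening): finger opening in m; the grip force is fixed at half the most; returns when the fingers have stopped.
- sleep(seconds).
- inverse_kinematics(position, orientation): joint angles nearest the present ones, or None.
- capture(name): name is "scene" or "side" or "wrist"; returns a dict with "image" (480x640x3 uint8, blue, green, red), "range_z" (480x640 float32, m along the optical axis (not along the pixel's ray), 0 where there is no reading), "intrinsics" (3x3 intrinsics, pixels), "k1" (the pictures are not rectified: a ray, as slopes to the right and down, at radius r is drawn at 1 + k1 r^2 times it, then the intrinsics apply), "R" (3x3) and "t" (3): a world point X has camera coordinates R X + t. Camera axes: x right, y down, z forward; pixel columns grow to the right and rows downward; lengths in m; the calibration is good to about 2 mm. A picture is of the moment at which its call begins.
A pose or a line that the arm cannot do raises PlanningError and nothing moves.
- close_job(): hands the job in; it is judged then, once.
Trained networks look in the newest picture that a camera, given by its name, has taken for a name from the list of things; names that differ only in an ending like _2 or _b are one class to them, and where a whole thing is asked for, a point or a joint stands for the part that bears it (a point fixed in the world has none). Each returns a list of dicts, best first, with "conf" (0 to 1); they miss things now and then, are a little off and sometimes report something else, mostly with a low value. They report only what shows in the picture. A call takes as long as a camera call.
- spot_in(camera, query): "xy" ([column, row] in pixels, amid what is visible of it).
- silhouettes(camera, query): "region" (480x640 bool, what is visible of it) and "xy" ([column, row] in pixels, amid what is visible of it).
Readings, each from a call of its own:
- current_clock(): time.
- current_joint_pos(): joint angles.
- current_qvel(): joint speeds.
- current_joint_torque(): joint torques, N m.
- current_position(): TCP position.
- current_orientation(): TCP orientation.
- current_force(): force on the tool from outside, world axes, zero at the start.
- current_torque(): the same for the moment, N m.
- current_finger_gap(): finger opening in m.
- current_grip_force(): force on a finger pad.
Only numpy, scipy, OpenCV 4.12 (cv2) and the standard library are available. Lean on these libraries where they do the work, as an engineer would, in place of code of your own. Each camera call takes 0.05 s, during which the arm holds its last target. There are 200 camera calls.

TASK

The sliding shutter of the small wooden worktop cupboard stands open, with a tin in its way: push the tin straight back until it stands upright wholly behind the shutter. Then put the hook of the hook pole through the brass ring high on the shutter and pull the shutter fully down with it; unhook the pole and lay it flat on the worktop, never letting go of it in the air. Do not touch the cupboard or its shutter with the gripper or arm, and leave the orange travel mug and the striped mug where they are.

Things in the scene. Friction and masses are not known exactly. Their poses are not given: they have to be found in the camera images.
- cupboard: Fixed wooden cupboard, no floor, 312 wide, 325 high, 210 deep behind the shutter. Origin at worktop level, mid-doorway, in the shutter's mid-plane (panel 12 thick); x points into the cupboard, y left, z up. Doorway 252 wide, 120 to 150 high with the shutter up. Guide rails and top stand 20 out in front. Two fixed jars at the back inside, about 155 behind the origin, 87 to either side.
- shutter (a joint): White sliding panel, 248 wide, 155 high: 0 fully up, grows as it is pulled down, 0.148 m fully down (a stop). Stays where left; about 1 N of downward pull (6 N upward) moves it, plus 6 N per m/s.
- ring (a point): Centre of the brass ring on the shutter's front. The ring is upright and edge-on to the front: its hole runs sideways (cupboard's y); hole 37 across, bar 7 thick, 51 outside. Centre 36 in front of the cupboard's origin plane, on its middle line, 270 above the worktop with the shutter fully up, 122 when down. A stem joins it to the shutter at centre height.
- pole: Hook pole lying flat, 140 g. Origin at the underside of the middle of its pale wooden handle; x runs along the pole to the hook, z up. Handle x -52 to 52, 24 wide, 26 high, then a steel collar to x = 62, then a steel rod 9 thick, its middle at height 13. At x = 155 the rod turns square to the pole's left (+y) and ends at y = 47: this level side arm is the hook.
- hook (a point): Middle of the hook's side arm: at x 155, y 24, z 13 of the pole; the arm's free end is 22 farther along the pole's +y.
- tin: Small tin with a green and white label, 76 across, 58 high, 0.18 to 0.33 kg, standing in the doorway in the path of the shutter. Origin at the centre of its underside.
- travel_flask: Orange travel mug with a black lid, 86 across, 170 high, to the right of the cupboard. Origin at the centre of its underside.
- striped_mug: Mug with dark stripes, 86 across, 120 with its handle, 90 high, to the left. Origin near the centre of its underside.

How it is judged:
By the outcome, as a careful person would: the job done as asked, in the order asked, and still so for the second after the job is handed in, with the robot touching nothing.
It also fails if it takes over 58 s, if anything falls off the work surface, if the arm or the gripper's body presses on something with over 40 N, if the wrist force passes 120 N, or if a joint passes its speed limit or range.

## Working session

There is one attempt and no reset: what is moved stays moved. The work goes in short steps, each a Python script; the robot and the scene stay as the last script left them, time stands still between calls to the robot, and variables do not carry over. Pictures are saved under pics/ and viewed, at most 10 in all, crops included, and the job is handed in when it is done.

```bash
mkdir -p pics
cat > h.py <<'E'
import numpy as np, cv2
from bench import *
def cloud(c):
    K=np.array(c["intrinsics"]);z=c["range_z"];k1=c["k1"]
    v,u=np.mgrid[0:480,0:640]
    p=cv2.undistortPoints(np.stack([u,v],-1).reshape(-1,1,2).astype(np.float64),K,np.array([k1,0,0,0,0.])).reshape(480,640,2)
    X=np.dstack([p[...,0]*z,p[...,1]*z,z])
    W=(X-np.array(c["t"]))@np.array(c["R"])
    W[z<=0]=np.nan
    return W
def project(c,P):
    r,_=cv2.Rodrigues(np.array(c["R"]))
    return cv2.projectPoints(np.array(P,float).reshape(-1,1,3),r,np.array(c["t"],float),np.array(c["intrinsics"]),np.array([c["k1"],0,0,0,0.]))[0].reshape(-1,2)
E
python3 - <<'E'
from h import *
for n in ["scene","side"]:
    c=capture(n);cv2.imwrite(f"pics/{n}0.png",c["image"]);W=cloud(c)
    np.savez(f"{n}0.npz",W=W,**{k:c[k] for k in c})
    print(n,"cam at",-np.array(c["R"]).T@np.array(c["t"]))
    for q in ["cupboard","shutter","ring","pole","hook","tin","travel_flask","striped_mug"]:
        for s in silhouettes(n,q)[:1]:
            P=W[s["region"]];P=P[~np.isnan(P[:,0])]
            if len(P): print(q,round(s["conf"],2),np.round(s["xy"]),len(P),np.round(np.percentile(P,[3,50,97],axis=0),3).tolist())
print(current_clock())
E
```

```text
scene cam at [-0.29249439  0.29927709  0.92527174]
cupboard 0.78 [331. 191.] 14028 [[0.65, -0.004, 0.037], [0.683, 0.149, 0.279], [0.873, 0.296, 0.327]]
shutter 0.58 [329. 210.] 4646 [[0.661, 0.023, 0.137], [0.676, 0.141, 0.215], [0.687, 0.253, 0.281]]
ring 0.98 [330. 210.] 4714 [[0.661, 0.023, 0.136], [0.676, 0.141, 0.215], [0.687, 0.254, 0.281]]
hook 0.81 [355. 319.] 610 [[0.38, 0.044, 0.005], [0.473, 0.106, 0.02], [0.52, 0.203, 0.028]]
tin 0.81 [329. 260.] 769 [[0.651, 0.111, 0.002], [0.669, 0.146, 0.052], [0.721, 0.179, 0.059]]
travel_flask 0.71 [409. 235.] 1118 [[0.611, -0.121, 0.02], [0.635, -0.073, 0.151], [0.685, -0.052, 0.17]]
striped_mug 0.72 [227. 332.] 1717 [[0.394, 0.378, 0.007], [0.432, 0.42, 0.054], [0.494, 0.456, 0.09]]
side cam at [0.02116782 0.36637153 1.05987717]
cupboard 0.69 [315. 158.] 19658 [[0.651, -0.005, 0.045], [0.684, 0.161, 0.284], [0.797, 0.297, 0.327]]
shutter 0.66 [326. 184.] 5912 [[0.662, 0.021, 0.139], [0.676, 0.142, 0.221], [0.688, 0.252, 0.282]]
ring 0.96 [327. 182.] 6014 [[0.658, 0.021, 0.138], [0.676, 0.142, 0.222], [0.688, 0.252, 0.282]]
pole 0.97 [372. 308.] 872 [[0.381, 0.045, 0.01], [0.475, 0.108, 0.023], [0.523, 0.203, 0.029]]
hook 0.65 [370. 308.] 910 [[0.383, 0.045, 0.002], [0.474, 0.109, 0.023], [0.522, 0.202, 0.029]]
tin 0.63 [324. 231.] 1162 [[0.652, 0.113, 0.004], [0.676, 0.147, 0.054], [0.721, 0.179, 0.059]]
travel_flask 0.55 [428. 196.] 2379 [[0.612, -0.127, 0.001], [0.634, -0.082, 0.138], [0.699, -0.053, 0.169]]
striped_mug 0.66 [231. 365.] 2419 [[0.4, 0.378, 0.004], [0.465, 0.421, 0.041], [0.495, 0.457, 0.091]]
0.9
```

```bash
ls -la .
```

```text
total 18628
drwxr-xr-x  3 agent agent    4096 Nov 27 18:11 .
drwxr-xr-x 23 root  root     4096 Nov 27 18:11 ..
-rw-r--r--  1 agent agent      66 Jan  1  1970 bench.py
-rw-r--r--  1 agent agent     610 Nov 27 18:11 h.py
drwxr-xr-x  2 agent agent    4096 Nov 27 18:11 pics
-rw-r--r--  1 agent agent 9525076 Nov 27 18:11 scene0.npz
-rw-r--r--  1 agent agent 9525076 Nov 27 18:11 side0.npz
```

View pics/side0.png

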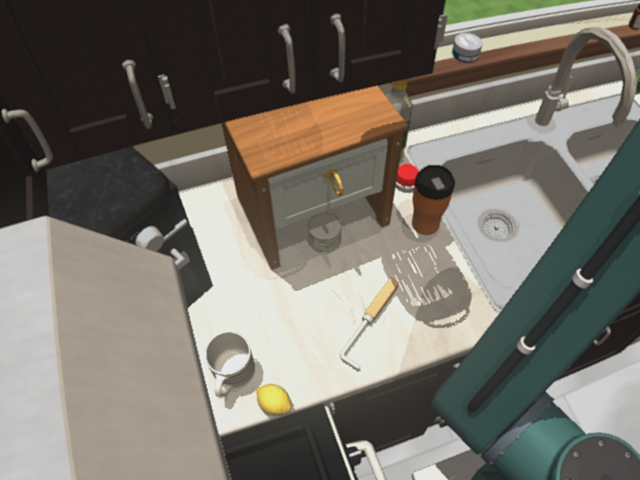

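Run:
```python
from h import *
for n in ["scene","side"]:
    d=np.load(f"{n}0.npz");W=d["W"]
    x,y,z=W[...,0],W[...,1],W[...,2]
    f=lambda *m: W[np.logical_and.reduce(m)]
    # shutter panel plane: vertical
    P=f(z>.17,z<.25,y>.04,y<.24,x>.64,x<.72)
    a=np.polyfit(P[:,1],P[:,0],1); r=P[:,0]-np.polyval(a,P[:,1]); k=abs(r)<.006; a=np.polyfit(P[k,1],P[k,0],1)
    print(n,"panel x=",a, "yaw",np.arctan(-a[0]))
    T=f(abs(z-.325)<.006,x>.6,x<1,y>-.1,y<.4)
    print(" top rect",cv2.minAreaRect(T[:,:2].astype(np.float32)),cv2.boxPoints(cv2.minAreaRect(T[:,:2].astype(np.float32))).round(3).tolist())
    # ring points: in front of panel
    dd=np.polyval(a,y)-x
    R=f(dd>.012,dd<.075,z>.2,z<.31,y>.09,y<.2)
    print(" ring",len(R),np.percentile(R,[2,50,98],axis=0).round(3).tolist() if len(R) else 0)
    T=f(z>.054,z<.063,x>.62,x<.76,y>.08,y<.22)
    print(" tin top",cv2.minEnclosingCircle(T[:,:2].astype(np.float32)),T.mean(0))
    P=f(z>.02,z<.032,x>.34,x<.56,y>.0,y<.25)
    print(" handle",len(P),cv2.minAreaRect(P[:,:2].astype(np.float32)))
    P=f(z>.008,z<.02,x>.34,x<.56,y>.0,y<.25)
    print(" pole low", len(P),P[::max(1,len(P)//25)].round(3).tolist())
    for nm,b,h in [("flask",(.57,.73,-.16,-.02),.170),("mug",(.36,.52,.34,.5),.09)]:
        P=f(abs(z-h)<.006,x>b[0],x<b[1],y>b[2],y<b[3]); 
        print(nm,cv2.minEnclosingCircle(P[:,:2].astype(np.float32)))
```

```text
scene panel x= [-0.0961413   0.69032909] yaw 0.0958467143822735
 top rect ((0.8147022128105164, 0.13313311338424683), (0.3157479763031006, 0.4700445234775543), 5.042328357696533) [[0.6370000243186951, 0.3529999852180481], [0.6779999732971191, -0.11500000208616257], [0.9929999709129333, -0.08699999749660492], [0.9509999752044678, 0.38100001215934753]]
 ring 110 [[0.621, 0.116, 0.226], [0.646, 0.134, 0.256], [0.665, 0.175, 0.31]]
 tin top ((0.6887695789337158, 0.14577125012874603), 0.0395784005522728) [0.68775552 0.14462698 0.05627494]
 handle 329 ((0.45605242252349854, 0.12131312489509583), (0.037535615265369415, 0.2147822082042694), 45.454994201660156)
 pole low 288 [[0.515, 0.041, 0.02], [0.503, 0.054, 0.019], [0.497, 0.063, 0.016], [0.486, 0.078, 0.019], [0.483, 0.081, 0.015], [0.471, 0.099, 0.019], [0.472, 0.096, 0.01], [0.461, 0.114, 0.018], [0.458, 0.117, 0.018], [0.456, 0.117, 0.016], [0.454, 0.12, 0.016], [0.45, 0.149, 0.017], [0.445, 0.159, 0.016], [0.442, 0.15, 0.014], [0.437, 0.163, 0.015], [0.43, 0.174, 0.018], [0.426, 0.184, 0.017], [0.425, 0.177, 0.013], [0.418, 0.188, 0
[... 1033 characters left out ...]
99, 0.058, 0.012], [0.48, 0.085, 0.014], [0.467, 0.101, 0.012], [0.46, 0.116, 0.018], [0.456, 0.122, 0.02], [0.458, 0.134, 0.014], [0.456, 0.144, 0.015], [0.45, 0.144, 0.019], [0.447, 0.154, 0.019], [0.442, 0.16, 0.017], [0.44, 0.159, 0.012], [0.434, 0.17, 0.018], [0.431, 0.167, 0.011], [0.424, 0.178, 0.019], [0.42, 0.19, 0.018], [0.417, 0.2, 0.018], [0.412, 0.198, 0.016], [0.406, 0.209, 0.019], [0.398, 0.201, 0.019], [0.395, 0.202, 0.018], [0.391, 0.201, 0.015], [0.382, 0.188, 0.019], [0.379, 0.189, 0.018], [0.376, 0.19, 0.015], [0.368, 0.182, 0.016]]
flask ((0.6519631147384644, -0.09254272282123566), 0.04073171690106392)
mug ((0.4541558027267456, 0.41769757866859436), 0.044442854821681976)
```

The side picture shows the ring at about (336,183), the tin at (324,231), the pole handle at (381,298) and the hook corner at (345,357). Next I'll fit the pole pose and check the model overlays.

```bash
cat >> h.py <<'E'
YAW=.092; O=np.array([.684,.1365]); 
CX=np.array([np.cos(YAW),np.sin(YAW)]); CY=np.array([-CX[1],CX[0]])
def cup(x,y,z): return np.r_[O+x*CX+y*CY,z]
def box(x0,x1,y0,y1,z0,z1): return np.array([[x,y,z] for x in(x0,x1) for y in(y0,y1) for z in(z0,z1)],float)
PB=[box(-.052,.052,-.012,.012,0,.026),box(.052,.1595,-.0045,.0045,.0085,.0175),box(.1505,.1595,0,.047,.0085,.0175)]
def place(b,p):
    c,s=np.cos(p[2]),np.sin(p[2]); return np.c_[p[0]+c*b[:,0]-s*b[:,1],p[1]+s*b[:,0]+c*b[:,1],b[:,2]]
def polemask(c,p,col=1,img=None):
    m=np.zeros((480,640),np.uint8) if img is None else img
    for b in PB:
        h=cv2.convexHull(project(c,place(b,p)).astype(np.float32))
        if img is None: cv2.fillPoly(m,[np.int32(np.round(h*16))],1,shift=4)
        else: cv2.polylines(m,[np.int32(np.round(h*16))],True,(255,0,255),1,shift=4)
    return m
def fitpole(views,p0):
    from scipy.optimize import minimize
    def cost(p):
        return sum(1-((polemask(c,p)>0)&m).sum()/((polemask(c,p)>0)|m).sum() for c,m in views)
    return minimize(cost,p0,method="Nelder-Mead",options=dict(initial_simplex=np.array(p0)+np.array([[0,0,0],[.01,0,0],[0,.01,0],[0,0,.1]])))
E
python3 - <<'E'
from h import *
views=[];ims=[]
for n in ["scene","side"]:
    c=capture(n);s=silhouettes(n,"pole") or silhouettes(n,"hook")
    views.append((c,s[0]["region"].astype(bool)))
p0=[.485,.083,2.14]
r=[fitpole([v],p0) for v in views]+[fitpole(views,p0)]
for q in r: print(q.x.round(4),round(q.fun,2))
p=r[2].x; np.save("pole.npy",p)
for c,m in views:
    im=c["image"].copy(); polemask(c,p,img=im)
    t=np.linspace(0,2*np.pi,60)
    ring=np.array([cup(-.036+.0255*np.cos(a),0,.27+.0255*np.sin(a)) for a in t])
    tin=np.c_[.6887+.038*np.cos(t),.145+.038*np.sin(t),0*t+.058]
    rect=[cup(x,y,.325) for x,y in[(-.026,-.156),(-.026,.156),(.21,.156),(.21,-.156)]]
    pan=[cup(-.006,y,z) for y,z in[(-.124,.137),(.124,.137),(.124,.292),(-.124,.292)]]
    for P in (ring,tin,rect,pan): cv2.polylines(im,[np.int32(project(c,P)*16)],True,(255,0,255),1,shift=4)
    x0=200; y0=80 if len(ims) else 110
    ims.append(cv2.resize(im[y0:y0+300,x0:x0+200],None,fx=2,fy=2,interpolation=cv2.INTER_CUBIC))
cv2.imwrite("pics/ov.png",np.hstack(ims))
E
```

```text
[0.4959 0.0822 2.1763] 0.17
[0.496  0.0822 2.1885] 0.13
[0.4967 0.0825 2.1886] 0.3
```

View pics/ov.png

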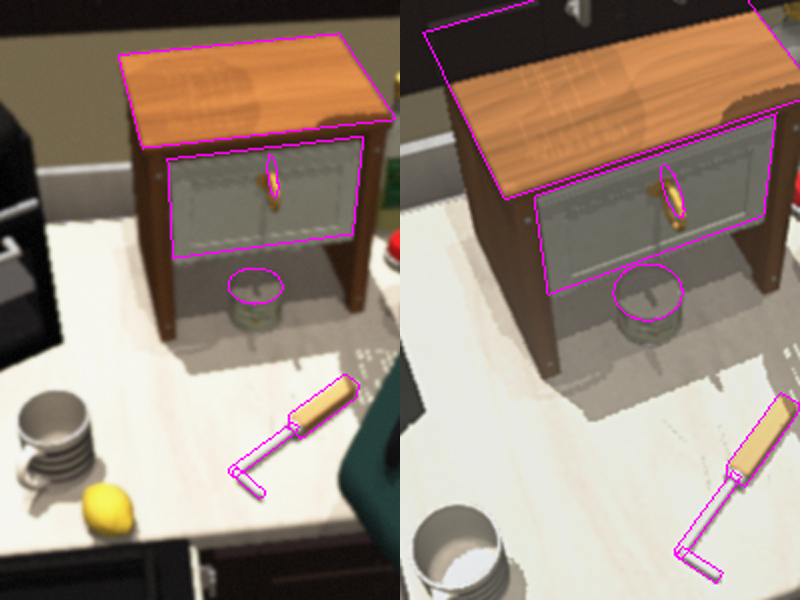

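The overlays match for the pole, tin and cupboard. The real ring sits a little lower and to the right of the prediction (about (273,186) in the left half), so I'll measure it by colour and depth.

Run:
```python
from h import *
from scipy.optimize import minimize
t=np.linspace(0,2*np.pi,60)
V=[]
for n,b in [("scene",(170,230,300,370)),("side",(150,215,300,370))]:
    c=dict(np.load(f"{n}0.npz"));W=c["W"]
    hsv=cv2.cvtColor(c["image"],cv2.COLOR_BGR2HSV)
    m=np.zeros((480,640),bool);m[b[0]:b[1],b[2]:b[3]]=True
    m&=(hsv[...,1]>110)&(hsv[...,0]>12)&(hsv[...,0]<35)
    d=(W[...,:2]-O)@CX; l=(W[...,:2]-O)@CY
    ok=m&~np.isnan(d)
    print(n,m.sum(),[np.percentile(a[ok],[3,25,50,75,97]).round(3) for a in (d,l,W[...,2])])
    f=ok&(d<-.03)
    print(" front",f.sum(),l[f].mean().round(4),W[...,2][f].min(),W[...,2][f].max(), W[...,2][f].mean())
    q=~np.isnan(d)&(abs(d+.006)<.006)&(abs(l)<.1)
    print(" panel bottom z",np.percentile(W[...,2][q],[.5,1,2,5]).round(3), "lat", )
    q=~np.isnan(d)&(abs(d+.006)<.006)&(W[...,2]>.2)&(W[...,2]<.25); print(" panel lat",np.percentile(l[q],[.5,2,98,99.5]).round(4))
    V.append((c,m))
def rm(c,y,z):
    k=np.zeros((480,640),np.uint8)
    for s in(-.0035,.0035):
      P=[np.array([cup(-.036+r*np.cos(a),y+s,z+r*np.sin(a)) for a in t]) for r in(.0255,.0185)]
      L=np.zeros_like(k);cv2.fillPoly(L,[np.int32(project(c,p)*16) for p in P],1,shift=4);k|=L
    return k>0
for vs in (V[:1],V[1:],V):
    r=minimize(lambda p:sum(1-(rm(c,*p)&m).sum()/(rm(c,*p)|m).sum() for c,m in vs),[-.002,.26],method="Nelder-Mead",options=dict(initial_simplex=[[-.002,.26],[.008,.26],[-.002,.245]]))
    print(r.x.round(4),round(r.fun,2))
```

```text
scene 790 [array([-0.056, -0.022, -0.013, -0.001,  0.012]), array([-0.079, -0.017,  0.005,  0.046,  0.08 ]), array([0.231, 0.285, 0.324, 0.325, 0.327])]
 front 62 0.0012 0.2276408536594759 0.2722631198296326 0.25469721907012954
 panel bottom z [-0.001 -0.001  0.001  0.055] lat
 panel lat [-0.1259 -0.1233  0.1236  0.2851]
side 614 [array([-0.058, -0.023, -0.021, -0.015, -0.002]), array([-0.019,  0.001,  0.015,  0.042,  0.06 ]), array([0.228, 0.262, 0.317, 0.325, 0.327])]
 front 106 0.0003 0.2261762240884328 0.2736631225130292 0.25496080388998277
 panel bottom z [-0.003 -0.001 -0.     0.027] lat
 panel lat [-0.1277 -0.1256  0.1481  0.2887]
[0.0015 0.2518] 0.87
[0.0039 0.2514] 0.78
[0.0025 0.2511] 1.66
```

```bash
cat >> h.py <<'E'
from scipy.spatial.transform import Rotation as Rn
def quat(zdir,ydir):
    z=np.array(zdir,float);z/=np.linalg.norm(z);y=np.array(ydir,float);y-=z*(y@z);y/=np.linalg.norm(y)
    return Rn.from_matrix(np.c_[np.cross(y,z),y,z]).as_quat().tolist()
def tilt(deg,s=1):
    a=np.radians(deg); return quat(np.r_[np.cos(a)*CX,-np.sin(a)],s*np.r_[CY,0])
def down(yaw,s=1): # pole x direction yaw; tool y across it
    return quat([0,0,-1],[-s*np.sin(yaw),s*np.cos(yaw),0])
E
python3 - <<'E'
from h import *
c=capture("wrist");R=Rn.from_quat(current_orientation()).as_matrix()
C=-np.array(c["R"]).T@np.array(c["t"])
print("cam in tool",R.T@(C-current_position()), "quat",R.round(2).tolist())
p=np.load("pole.npy")
f=lambda n,P,q:print(n,[ (None if (j:=inverse_kinematics(list(P),q)) is None else np.round(j,2).tolist())])
for s in(1,-1):
    for X in(-.075,.033): f(("push",s,X),cup(X,.008,.025),tilt(35,s))
    f(("pre",s),cup(-.09,.008,.16),tilt(35,s))
    g=p[:2]+.038*np.array([np.cos(p[2]),np.sin(p[2])])
    f(("grasp",s),np.r_[g,.004],down(p[2],s))
    f(("hook",s),cup(-.036-.117,-.075,.26),down(YAW,s))
    f(("hookhi",s),cup(-.036-.117,-.075,.29),down(YAW,s))
    f(("lay",s),cup(-.25,-.075,.004),down(YAW,s))
f("via",[.42,-.2,.3],down(0,1));f("via",[.42,-.2,.3],down(0,-1))
E
```

```text
cam in tool [ 0.07087965 -0.00053703 -0.16179876] quat [[0.89, 0.45, -0.0], [0.45, -0.89, 0.0], [-0.0, -0.0, -1.0]]
('push', 1, -0.075) [None]
('push', 1, 0.033) [[0.12, 0.8, 2.14, 3.18, 0.76, 1.56]]
('pre', 1) [[0.13, 0.42, 2.37, 3.2, 0.61, 1.55]]
('grasp', 1) [[0.09, 0.52, 1.96, -0.0, 0.66, 2.62]]
('hook', 1) [[-0.04, 0.24, 1.59, -0.0, 1.31, -1.7]]
('hookhi', 1) [[-0.04, 0.22, 1.54, -0.0, 1.38, -1.7]]
('lay', 1) [[-0.07, 0.49, 2.05, -0.0, 0.6, -1.73]]
('push', -1, -0.075) [None]
('push', -1, 0.033) [[0.12, 0.8, 2.14, 3.18, 0.76, -1.58]]
('pre', -1) [[0.13, 0.42, 2.37, 3.2, 0.61, -1.6]]
('grasp', -1) [[0.09, 0.52, 1.96, -0.0, 0.66, -0.52]]
('hook', -1) [[-0.04, 0.24, 1.59, -0.0, 1.31, 1.44]]
('hookhi', -1) [[-0.04, 0.22, 1.54, -0.0, 1.38, 1.44]]
('lay', -1) [[-0.07, 0.49, 2.05, -0.0, 0.6, 1.41]]
via [[-0.59, 0.09, 1.67, -0.0, 1.38, -2.16]]
via [[-0.59, 0.09, 1.67, -0.0, 1.38, 0.98]]
```

The gripper would have little room in the doorway, so I'll grasp the pole first. Its side arm can then push the tin while the gripper stays well outside the cupboard.

Run:
```python
from h import *
p=np.load("pole.npy");G=.005
d=np.array([np.cos(p[2]),np.sin(p[2])]);g=p[:2]+G*d
q=down(p[2],1)
move_ptp([.40,-.2,.3],down(0.5,1))
move_ptp([*g,.10],q); move_gripper(.07)
print(servo_line([*g,.004],rate=.12,contact_N=15))
print(current_position(),current_force())
move_gripper(0.0); print("gap",current_finger_gap(),current_grip_force())
servo_line([*g,.10],rate=.15)
print(current_clock(),current_joint_pos())
move_ptp([.42,.06,.30],q)
move_ptp([.42,.06,.30],down(YAW,1))
print(current_clock(),current_joint_pos(),current_finger_gap())
for n in("side","scene"): c=capture(n);cv2.imwrite(f"pics/{n}1.png",c["image"])
```

```text
False
[0.49424656 0.08660563 0.00439561] [0.37328923 0.75106253 0.49558938]
gap 0.023873664261464103 30.00019133090973
10.6917 [3.57129518e-02 3.73307447e-01 1.85833732e+00 2.83889725e-05
 9.10885740e-01 2.55947558e+00]
15.0417 [-2.12114525e-02  2.61799128e-02  1.74458430e+00  5.51613296e-06
  1.37092108e+00 -1.68375895e+00] 0.023877310138363812
```

View pics/side1.png

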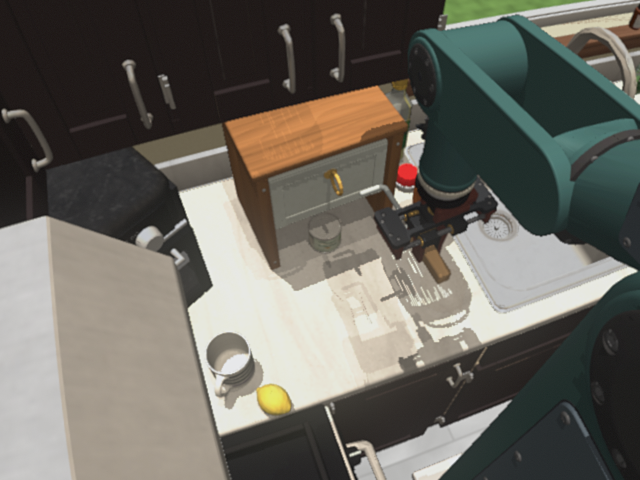

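The pole is held level, pointing at the cupboard with the hook arm towards the left, at about (375,190). Now I'll push the tin.

Run:
```python
from h import *
q=down(YAW,1);G=.005
P=lambda front,z,y=-.016: cup(front-.1595+G,y,z).tolist()
move_ptp(P(-.085,.10),q)
servo_line(P(-.06,.016),rate=.15)
print(servo_line(P(.030,.016),rate=.05,contact_N=25),current_force(),current_position())
servo_line(P(-.09,.016),rate=.15)
print(current_clock(),current_finger_gap())
for n in("scene","side"):
    c=capture(n);cv2.imwrite(f"pics/{n}2.png",c["image"]);W=cloud(c)
    for s in silhouettes(n,"tin")[:1]:
        Q=W[s["region"]];Q=Q[~np.isnan(Q[:,0])];L=(Q[:,:2]-O)
        print(n,s["conf"],s["xy"],np.percentile(L@CX,[3,50,97]).round(3),np.percentile(L@CY,[3,50,97]).round(3),np.percentile(Q[:,2],[3,50,97]).round(3))
```

```text
False [-1.09318557 -0.16575595 -1.26131984] [0.56138408 0.10913227 0.01603315]
19.6083 0.02403673840655985
side 0.71 [318.3, 221.2] [0.028 0.036 0.058] [-0.019  0.015  0.042] [0.003 0.032 0.059]
```

View pics/scene2.png

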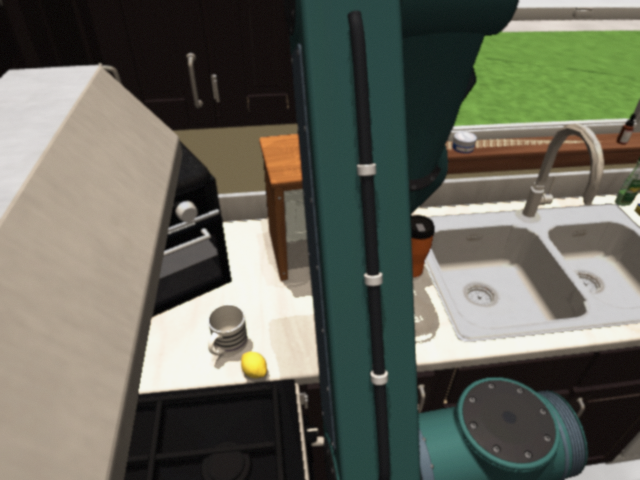

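The side camera (tin at (318,221)) puts the tin front 28 mm behind the shutter plane, upright. The scene view is blocked by the arm. Next I'll raise the hook beside the ring and check alignment.

```bash
cat >> h.py <<'E'
G=.005
def tcp_for(x,y,z): # TCP so that arm middle sits at cup (x,y,z)
    return cup(x-.155+G,y-.024,z-.009).tolist()
def overlay(c,x,y,z,im):
    B=box(-.0045,.0045,-.024-.0045,.023,-.0045,.0045)
    A=[box(-.0045,.0045,-.0285,.023,-.0045,.0045),box(-.09,.0045,-.0285,-.0195,-.0045,.0045)]
    for b in A:
        h=cv2.convexHull(project(c,np.array([cup(x+v[0],y+v[1],z+v[2]) for v in b])).astype(np.float32))
        cv2.polylines(im,[np.int32(h*16)],True,(255,0,255),1,shift=4)
def ringlines(c,z,im,y=0.001):
    t=np.linspace(0,2*np.pi,60)
    for r in(.0255,.0185):
        cv2.polylines(im,[np.int32(project(c,[cup(-.036+r*np.cos(a),y,z+r*np.sin(a)) for a in t])*16)],True,(0,255,0),1,shift=4)
E
python3 - <<'E'
from h import *
q=down(YAW,1)
servo_line(tcp_for(-.11,-.055,.251),q,rate=.2)
servo_line(tcp_for(-.036,-.055,.251),q,rate=.12)
print(current_clock(),current_position(),tcp_for(-.036,-.055,.251))
ims=[]
for n in("side","scene"):
    c=capture(n);im=c["image"].copy();overlay(c,-.036,-.055,.251,im);ringlines(c,.251,im)
    a,b=np.int32(project(c,[cup(-.036,-.02,.251)])[0]); sl=np.s_[b-50:b+50,a-65:a+65]
    ims.append(np.vstack([cv2.resize(k[sl],None,fx=3,fy=3,interpolation=cv2.INTER_CUBIC) for k in(c["image"],im)]))
cv2.imwrite("pics/h3.png",np.hstack(ims))
E
```

```text
21.9 [0.50518953 0.04084832 0.24148287] [0.5060443485648198, 0.04074622136813279, 0.242]
```

View pics/h3.png

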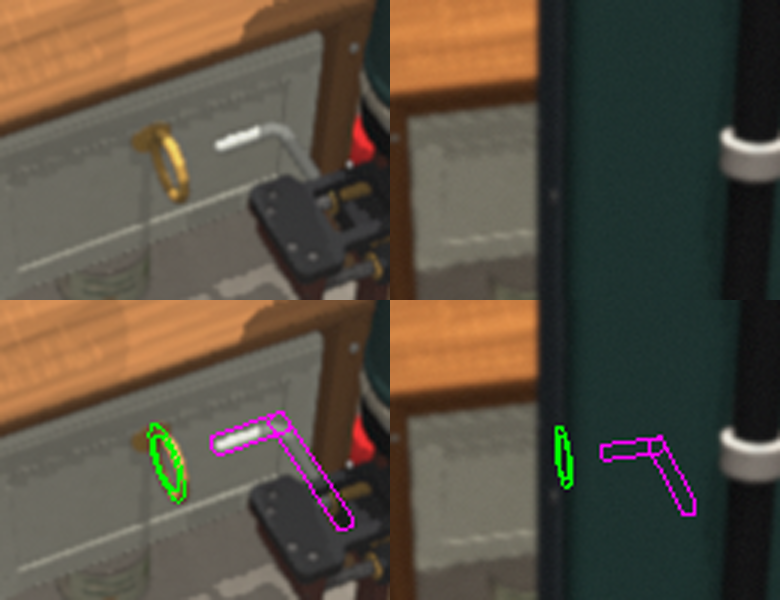

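The real arm and ring both match their outlines within about 1 px (ring at (170,162), hook tip at (218,145) in the crop). Insert and pull down.

Run:
```python
from h import *
q=down(YAW,1)
print("ins",servo_line(tcp_for(-.036,.002,.251),q,rate=.06,contact_N=5),current_force(),current_position(),tcp_for(-.036,.002,.251))
f0=current_force()
print("t",servo_line(tcp_for(-.036,.002,.18),q,rate=.05,contact_N=8),current_force()-f0,current_position(),current_clock())
c=capture("side");im=c["image"]
a,b=np.int32(project(c,[cup(-.036,-.02,.19)])[0])
cv2.imwrite("pics/h4.png",cv2.resize(im[b-75:b+75,a-100:a+100],None,fx=3,fy=3,interpolation=cv2.INTER_CUBIC))
```

```text
ins False [ 0.37196448  0.37645139 -1.73748715] [0.50084911 0.09727841 0.24198075] [0.5008077429708133, 0.09750516746346494, 0.242]
t False [-0.39218186 -1.14870057  1.1430318 ] [0.50065889 0.09753931 0.17111788] 24.6667
```

View pics/h4.png

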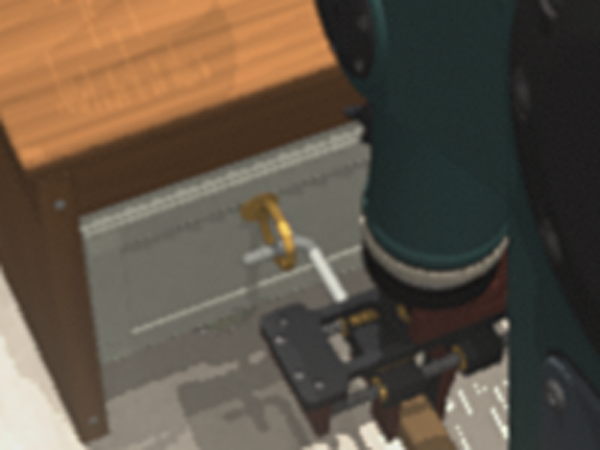

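The hook is through the ring at about (285,245) in the crop and the shutter is following. I'll continue down to the stop.

Run:
```python
from h import *
q=down(YAW,1)
f0=current_force()
print("t",servo_line(tcp_for(-.036,.002,.09),q,rate=.05,contact_N=10),current_force()-f0,current_position()[2]+.009,current_clock())
c=capture("side");im=c["image"].copy();ringlines(c,.122,im)
a,b=np.int32(project(c,[cup(-.036,-.02,.13)])[0]);s=np.s_[b-75:b+75,a-65:a+65]
cv2.imwrite("pics/h5.png",cv2.resize(np.hstack([c["image"][s],im[s]]),None,fx=3,fy=3,interpolation=cv2.INTER_CUBIC))
```

```text
t False [-0.77641229  0.11143904  2.56548178] 0.09019151620451138 26.6667
```

View pics/h5.png

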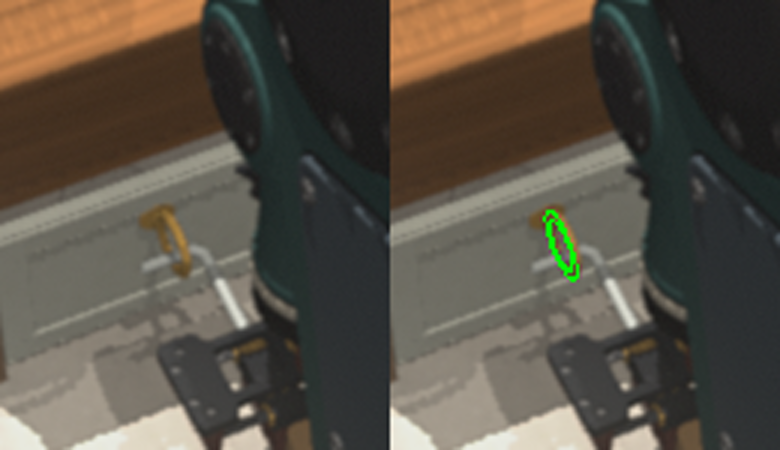

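```bash
cat >> h.py <<'E'
def ringz():
    c=capture("side");W=cloud(c);hsv=cv2.cvtColor(c["image"],cv2.COLOR_BGR2HSV)
    d=(W[...,:2]-O)@CX; l=(W[...,:2]-O)@CY
    m=(hsv[...,1]>110)&(hsv[...,0]>12)&(hsv[...,0]<35)&(d<-.012)&(d>-.08)&(abs(l)<.03)&(W[...,2]<.28)&(W[...,2]>.05)
    z=W[...,2][m]; r,cc=np.nonzero(m)
    return len(z),np.percentile(z,[1,50,99]).round(4),r.min(),r.max()
E
python3 - <<'E'
from h import *
q=down(YAW,1);print(ringz(),current_force())
servo_line(tcp_for(-.036,.002,.080),q,rate=.03,contact_N=10)
print(ringz(),current_force(),current_finger_gap(),current_clock())
E
```

```text
(106, array([0.1042, 0.1363, 0.1499]), np.int64(210), np.int64(231)) [-1.8297255   0.00914749  0.74951294]
(106, array([0.1043, 0.1359, 0.1493]), np.int64(210), np.int64(231)) [1.06843971 0.00310556 0.34899425] 0.02376264924540094 27.3
```

Run:
```python
from h import *
import h
c=dict(np.load("side0.npz")); cur=capture("side")
h.capture=lambda n:c
W=c["W"]
print("init",(lambda:ringz())())
h.capture=capture
t=np.linspace(0,2*np.pi,200)
for z in(.245,.25,.255,.12,.125,.13):
    r=project(c,[cup(-.036+.0255*np.cos(a),s,z+.0255*np.sin(a)) for a in t for s in(-.0035,.0035)])
    print(z,r[:,1].min().round(1),r[:,1].max().round(1),r[:,0].min().round(1),r[:,0].max().round(1))
# panel points now
Wn=cloud(cur);d=(Wn[...,:2]-O)@CX;l=(Wn[...,:2]-O)@CY
for lo in(-.08,.03,.06,.08):
    m=(l>lo)&(l<lo+.03)&(abs(d+.006)<.008)&(Wn[...,2]<.2)
    print("panel z",lo,m.sum(),np.percentile(Wn[...,2][m],[1,5,50,95,99]).round(3) if m.sum() else "")
im=cur["image"]
a,b=np.int32(project(cur,[cup(-.006,.02,.07)])[0])
k=np.hstack([cv2.resize(x[b-75:b+75,a-100:a+100],None,fx=2,fy=2) for x in(im,)])
k=cv2.resize(im[b-75:b+75,a-100:a+100],None,fx=4,fy=4,interpolation=cv2.INTER_CUBIC)
cv2.imwrite("pics/h6.png",k);print(current_force(),current_clock())
```

```text
init (161, array([0.227 , 0.2553, 0.2723]), np.int64(171), np.int64(194))
0.245 170.3 196.9 328.3 343.0
0.25 168.6 195.3 328.3 343.0
0.255 166.8 193.7 328.3 343.1
0.12 209.7 233.8 328.4 341.7
0.125 208.2 232.5 328.4 341.8
0.13 206.8 231.1 328.4 341.8
panel z -0.08 414 [-0.002 -0.     0.068  0.153  0.158]
panel z 0.03 625 [-0.002  0.002  0.087  0.157  0.159]
panel z 0.06 640 [-0.002  0.001  0.086  0.157  0.159]
panel z 0.08 635 [-0.002  0.001  0.089  0.158  0.159]
[ 1.11788288  0.16042164 -0.6475526 ] 27.35
```

View pics/h6.png

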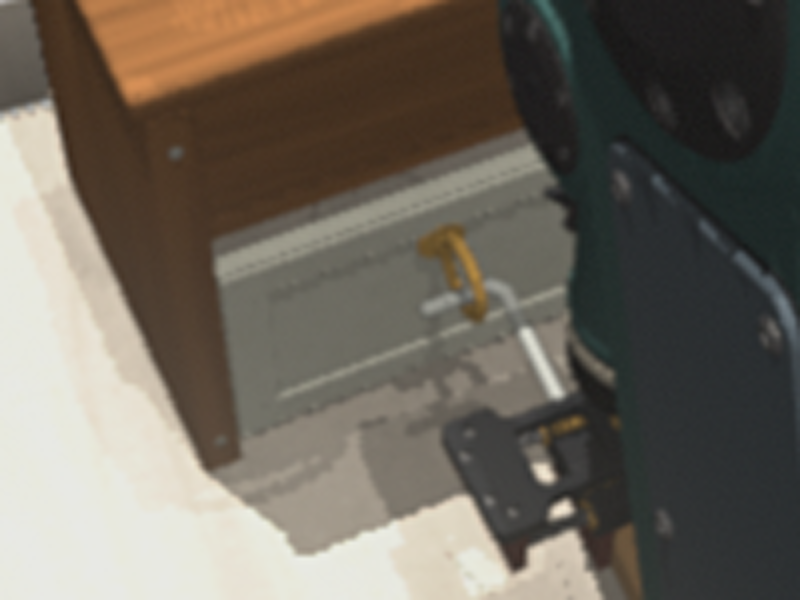

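Shutter: the panel top is at 0.158 and the bottom at about 0.003. The ring is near 0.123 and doesn't move under extra pull, so it's at the stop. The pole has pitched about 10° in the grip. I'll centre the hook, slide it out to the right and back off.

Run:
```python
from h import *
q=down(YAW,1)
f0=current_force()
print(servo_line(tcp_for(-.036,.002,.092),q,rate=.05,contact_N=5),current_force(),ringz())
print(servo_line(tcp_for(-.036,-.068,.092),q,rate=.06,contact_N=5),current_force(),ringz())
print(servo_line(tcp_for(-.095,-.068,.092),q,rate=.1,contact_N=5),current_force(),current_position(),current_clock())
c=capture("side");im=c["image"].copy()
a,b=np.int32(project(c,[cup(-.06,-.04,.08)])[0])
cv2.imwrite("pics/h7.png",cv2.resize(im[b-75:b+75,a-100:a+100],None,fx=4,fy=4,interpolation=cv2.INTER_CUBIC))
W=cloud(c);m=np.zeros((480,640),bool);m[b-75:b+75,a-100:a+100]=1
d=(W[...,:2]-O)@CX;l=(W[...,:2]-O)@CY
m&=(d<-.05)&(d>-.2)&(l>-.12)&(l<-.03)&(W[...,2]>.04)&(W[...,2]<.16)
o=np.argsort(d[m])[::max(1,m.sum()//15)];print(np.c_[d[m],l[m],W[...,2][m]][o].round(3).tolist())
```

```text
False [ 0.39021083  0.96492472 -0.65799616] (103, array([0.1023, 0.1376, 0.1491]), np.int64(210), np.int64(231))
False [-0.0378004   0.52782648 -0.62432893] (120, array([0.1012, 0.1324, 0.1491]), np.int64(210), np.int64(231))
False [ 0.0741369   0.01909342 -0.98488799] [0.4495062  0.0222983  0.08327944] 29.9
[[-0.2, -0.079, 0.098], [-0.166, -0.091, 0.113], [-0.158, -0.093, 0.112], [-0.151, -0.09, 0.115], [-0.144, -0.091, 0.116], [-0.136, -0.096, 0.113], [-0.128, -0.09, 0.121], [-0.122, -0.094, 0.121], [-0.113, -0.087, 0.117], [-0.105, -0.091, 0.126], [-0.101, -0.063, 0.123], [-0.1, -0.072, 0.127], [-0.099, -0.075, 0.124], [-0.097, -0.05, 0.125], [-0.096, -0.079, 0.128], [-0.094, -0.05, 0.124]]
```

View pics/h7.png

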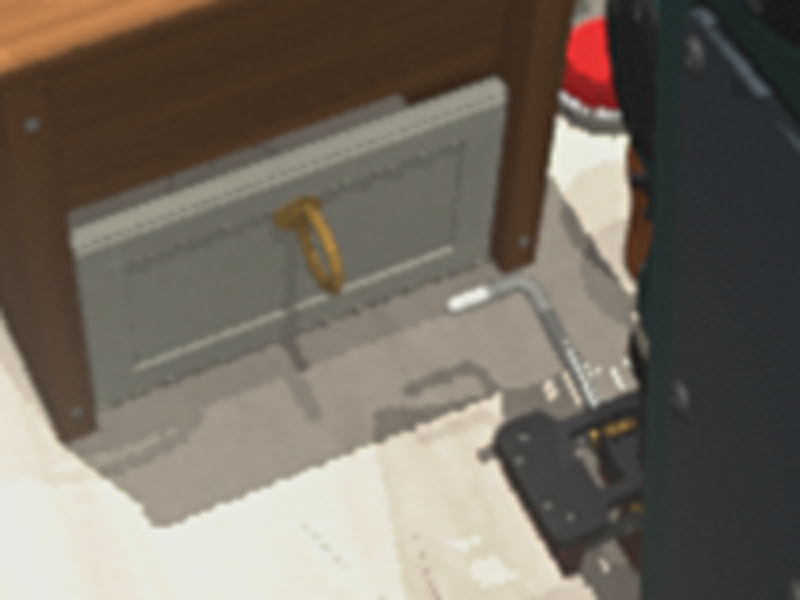

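The hook is out at about (470,300), the ring is free at (325,250) and the shutter is down. The pole pitch is about 11°, so I'll counter-tilt the tool and lay the pole down.

Run:
```python
from h import *
a=np.radians(10.5)
q=quat(np.r_[-np.sin(a)*CX,-np.cos(a)],np.r_[CY,0])
P=lambda z: cup(-.245,-.09,z).tolist()
move_ptp(P(.06),q)
print(servo_line(P(.015),rate=.08),current_force(),current_position())
print(servo_line(P(.003),rate=.03,contact_N=6),current_force(),current_position()[2],current_clock())
```

```text
False [ 0.64454463  0.4407925  -1.16795633] [0.44828657 0.02432214 0.0153365 ]
True [-0.01748131  0.41636639  3.05654258] 0.003989042795567218 31.3583
```

Run:
```python
from h import *
move_gripper(.06)
x=current_position()
servo_line([x[0],x[1],.12],rate=.12)
move_ptp([.36,-.28,.30],down(0.5,1))
print(current_clock(),ringz())
for n in("scene","side"):
    c=capture(n);W=cloud(c);cv2.imwrite(f"pics/{n}8.png",c["image"])
    s=silhouettes(n,"pole") or silhouettes(n,"hook")
    if s:
        v=[(c,s[0]["region"].astype(bool))];r=fitpole(v,[.445,.024,YAW]);print(n,r.x.round(3),round(r.fun,2))
        Q=W[v[0][1]];print(np.nanpercentile(Q[:,2],[3,50,97]).round(3))
    for nm,b,hh in [("flask",(.57,.73,-.16,-.02),.170),("mug",(.36,.52,.34,.5),.09)]:
        k=(abs(W[...,2]-hh)<.006)&(W[...,0]>b[0])&(W[...,0]<b[1])&(W[...,1]>b[2])&(W[...,1]<b[3])
        print(nm,cv2.minEnclosingCircle(W[k][:,:2].astype(np.float32)))
    im=c["image"].copy();ringlines(c,.122,im)
    cv2.polylines(im,[np.int32(project(c,[cup(-.006,y,z) for y,z in[(-.124,.002),(.124,.002),(.124,.157),(-.124,.157)]])*16)],True,(255,0,255),1,shift=4)
    o=120 if n=="scene" else 90
    cv2.imwrite(f"pics/{n}9.png",im[o:o+300,200:460])
cv2.imwrite("pics/f9.png",cv2.resize(np.hstack([cv2.imread("pics/scene9.png"),cv2.imread("pics/side9.png")]),None,fx=1.53,fy=1.53,interpolation=cv2.INTER_CUBIC))
```

```text
34.575 (118, array([0.1028, 0.1312, 0.149 ]), np.int64(210), np.int64(231))
flask ((0.0, 0.0), 0.0)
mug ((0.4527815878391266, 0.4164816439151764), 0.04559539631009102)
side [0.449 0.025 0.105] 0.14
[-0.001  0.022  0.029]
flask ((0.6503461003303528, -0.09279295057058334), 0.04202209413051605)
mug ((0.448106050491333, 0.42093726992607117), 0.05240881070494652)
```

View pics/f9.png

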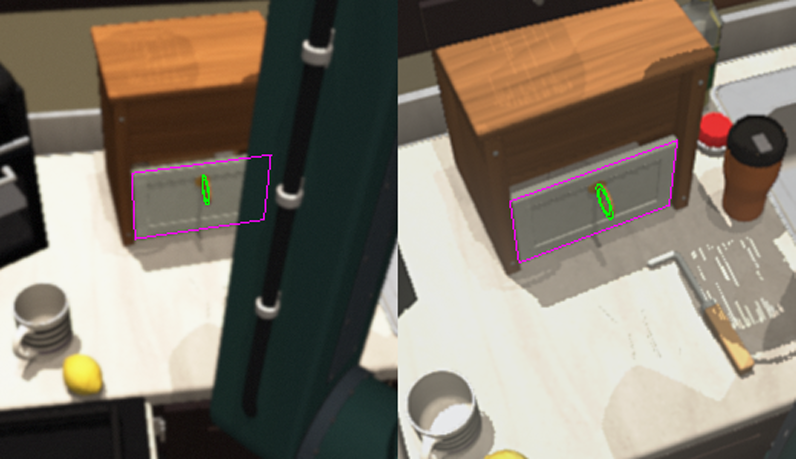

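Both views match the fully-down model: panel outline, and ring at about (604,200). The pole lies flat at about (710,310) and the mugs haven't moved. Handing in.

```bash
python3 -c "
from bench import *
print(close_job(),current_clock())"
```

```text
the job is handed in; nothing more can be done
the job is handed in; nothing more can be done
```

The job is handed in at about 35 s of the 58 s: the tin stands upright behind the shutter, the shutter measures fully down to its stop (within about 2–3 mm), the pole lies flat on the worktop, and the flask and mug are where they were.

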